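# Free the stuck hopper cover and empty the vial tray

### The job

The cover of the waste-vial hopper is stuck under its two spring clamps: with the mallet, give light taps from the front on its left and right lugs in turn, a few millimetres each time so that it never goes far crooked, until both ears are clear of the clamps; keep your fingers off the cover until then. Stand the mallet back upright on the bench, lift the cover off and lay it flat on the black rubber mat. Gather all the vials standing about on the bench into the tray (or straight into the hopper), tip the tray into the hopper so that every vial lies inside, and let the tray back down; leave the tape roll and the timer alone.

Things in the scene. Friction and masses are not known exactly. Their poses are not given: they have to be found in the camera images.
- hopper: grey open-topped box fixed to the bench, 122 x 148 mm, rim at z = 100 mm, inside about 114 x 140 mm and 90 mm deep; origin at table height under its middle; own x axis points away from the tray (to the back), y to its left, z up. The tray hangs on its front rim.
- clamp_left (a point): left spring clamp: dark bracket fixed to the hopper at hopper x = 12 to 36 mm, reaching from y = 80 out to 114 mm, top at z = 136 mm; this point: hopper (24, 91, 106) mm, where its shoe presses on the cover's ear
- clamp_right (a point): the same on the right, hopper (24, -91, 106) mm. Each clamp holds the cover by some 3 to 6 N of friction, so a push of that size at one lug moves that end only, while the other end stays
- cover: aluminium plate 120 x 150 x 6 mm, 0.24 kg, loose, on the hopper's rim at the start, axes along the hopper's; origin at the underside, 6 mm in front of the plate's middle, above the hopper's origin at the start. Two ears (x = 12 to 36 mm, out to y = +-102 mm) lie under the clamps, clear once that end has moved 24 mm along the hopper's +x; it can go 40 mm without falling. Flat underneath.
- cover_left (a point): centre of the front face of the left lug, an upright tab 30 mm wide (y = 82 to 112 mm) that stands from 0 to 36 mm above the cover's underside; cover frame (-62, 97, 20) mm. Tap it towards the hopper's +x. In the hopper's frame its x is -62 mm at the start.
- cover_right (a point): the same on the right lug; cover frame (-62, -97, 20) mm
- cover_grip (a point): centre of the cover's dark bar handle: bar 14 mm (x) by 92 mm (y) by 12 mm high, centre 34 mm above the cover's underside, 28 mm free under it; pinch it from above across its 14 mm
- mallet: mallet standing on its head, handle up, 0.24 kg: black rubber head 80 mm (own x, the two striking faces at +-40 mm) x 44 mm (y) x 44 mm high; square wooden handle 18 x 18 mm from 44 to 138 mm above the bottom; origin at the centre of its bottom, z up along the handle
- mallet_grip (a point): point on the handle, 90 mm above the mallet's bottom
- tray (a joint): tilt of the tip tray about the hopper's front rim: 0 level, grows to 1.3 rad as its front end is lifted; falls back down when let go (about 2 N at the handle). The hinge axis lies along the hopper's y at hopper (x, z) = (-58, 98) mm. Above about 1 rad vials slide and fall into the hopper.
- tray_handle (a point): middle of the black cross bar of the tray's T-handle: round bar 20 mm thick, 30 mm long along the hopper's y, 40 mm out from the tray's end wall, 137 mm from the hinge (15 mm above the tray's underside). Can be pinched from above on its two ends, then it turns between the fingers as it is lifted along its arc.
- tray_floor (a point): middle of the tray's floor (top face), 50 mm from the hinge; the steel tray is 97 mm long (hopper's x), 120 mm wide inside, with walls 36 mm above the floor at the two sides and the far end, open towards the hopper; the two vials in it stand 28 mm from the hinge and 32 mm to left and right of the middle
- mat: thin black rubber mat fixed to the bench, 170 x 250 x 3 mm, origin at the middle of its underside, y along its long side
- vial_a: headspace vial with a crimped cap, 23 mm diameter, 76 mm tall, about 26 g; origin at the centre of its bottom, its own z axis runs up to the cap. Stands in the tray at the start.
- vial_b: headspace vial with a crimped cap, 23 mm diameter, 76 mm tall, about 26 g; origin at the centre of its bottom, its own z axis runs up to the cap. Stands in the tray at the start.
- vial_c: headspace vial with a crimped cap, 23 mm diameter, 76 mm tall, about 26 g; origin at the centre of its bottom, its own z axis runs up to the cap. Stands on the bench; may be absent.
- vial_d: headspace vial with a crimped cap, 23 mm diameter, 76 mm tall, about 26 g; origin at the centre of its bottom, its own z axis runs up to the cap. Stands on the bench; may be absent.
- vial_e: headspace vial with a crimped cap, 23 mm diameter, 76 mm tall, about 26 g; origin at the centre of its bottom, its own z axis runs up to the cap. Stands on the bench; may be absent.
- tape: roll of tape, 105 mm across, 25 mm high, lying flat; bystander, leave alone
- clock: white kitchen-type timer, 66 x 66 x 19 mm; bystander, leave alone
Mind the look-alikes: they are no part of the job. Of the things that look like the mallet, take the one that is farthest to the robot's left at the start.

How it is judged:
On the way, in this order (a step that is already met when the one before it is completed fails the run):
1. one end of the cover has been tapped forward ahead of the other (about 2 mm) (angle between the x axis of cover and the x axis of hopper, either way round above 0.012 rad and z of cover in the frame of hopper between 0.094 and 0.106 m and horizontal distance between cover and hopper below 0.06 m), for 0.1 s.
2. the other end has been tapped forward too: both ends at least 5 mm along (x of each of cover_left, cover_right in the frame of hopper above -0.057 m and z of cover in the frame of hopper between 0.094 and 0.106 m and horizontal distance between cover and hopper below 0.06 m), for 0.1 s.
3. both ears are clear of the clamps (each end 24 mm along), the cover still on the rim (x of each of cover_left, cover_right in the frame of hopper above -0.038 m and z of cover in the frame of hopper between 0.094 and 0.106 m and horizontal distance between cover and hopper below 0.06 m), for 0.1 s.
4. the cover lies flat on the mat (horizontal distance between cover and mat below 0.05 m and height (world z) of cover below 0.012 m and angle between cover's own z axis and vertical below 0.1 rad), for 0.2 s.
5. the tray is tipped up (past 0.9 rad) (value of joint tray above 0.9 rad), for 0.1 s.
At the end, for the whole second after the job is handed in: every vial that is present lies still inside the hopper; the tray is down (under 0.1 rad); the cover lies flat on the mat, its origin within 50 mm of the mat's; the mallet stands upright on the bench (all of step 4 and x of vial_a in the frame of hopper between -0.06 and 0.062 m and y of vial_a in the frame of hopper between -0.073 and 0.073 m and z of vial_a in the frame of hopper between 0 and 0.112 m and linear speed of each of vial_a, vial_b, vial_c, vial_d, vial_e below 0.05 m/s and x of vial_b in the frame of hopper between -0.06 and 0.062 m and y of vial_b in the frame of hopper between -0.073 and 0.073 m and z of vial_b in the frame of hopper between 0 and 0.112 m and x of vial_c in the frame of hopper between -0.06 and 0.062 m and y of vial_c in the frame of hopper between -0.073 and 0.073 m and z of vial_c in the frame of hopper between 0 and 0.112 m and x of vial_d in the frame of hopper between -0.06 and 0.062 m and y of vial_d in the frame of hopper between -0.073 and 0.073 m and z of vial_d in the frame of hopper between 0 and 0.112 m and x of vial_e in the frame of hopper between -0.06 and 0.062 m and y of vial_e in the frame of hopper between -0.073 and 0.073 m and z of vial_e in the frame of hopper between 0 and 0.112 m and value of joint tray below 0.1 rad and linear speed of each of cover, mallet below 0.02 m/s and angle between mallet's own z axis and vertical below 0.1 rad and height (world z) of mallet between -0.01 and 0.01 m); the robot touches nothing.
It fails at once if the cover is knocked crooked (over 0.1 rad, about 18 mm between its ends) while it is still clamped (angle between the x axis of cover and the x axis of hopper, either way round above 0.1 rad and ((z of cover in the frame of hopper between 0.094 and 0.106 m and horizontal distance between cover and hopper below 0.06 m) and not (x of each of cover_left, cover_right in the frame of hopper above -0.0385 m))).
It fails at once if the fingers or the arm push or pull the cover (over 3 N) while an ear is still clamped (contact force between any of the fingers, the arm and cover above 3 N and ((z of cover in the frame of hopper between 0.094 and 0.106 m and horizontal distance between cover and hopper below 0.06 m) and not (x of each of cover_left, cover_right in the frame of hopper above -0.0385 m))).
It fails at once if the tape roll is disturbed (over 50 mm) (distance of tape from where it was at the start of the episode above 0.05 m).
It fails at once if the timer is disturbed (over 50 mm) (distance of clock from where it was at the start of the episode above 0.05 m).
Of vial_c, vial_d, vial_e only 1 to 3 are there at a start; the rules pass over those that are not, and their reading is None.
At some moment in a run one of mallet, vial_c, vial_d, vial_e may be knocked a few centimetres aside while the robot is not near it.
It also fails if it takes over 210 s, if anything falls off the work surface, if the arm or the gripper's body presses on something with over 40 N, if the wrist force passes 120 N, or if a joint passes its speed limit or range.

### The arm

A 7-joint arm with a two-finger parallel gripper is mounted at the origin on a cart in front of the work surface, level with it; the furniture and walls round the work are solid. World frame = base frame: x ahead of the robot, y to its left, z up, the work surface at z = 0. Lengths are in m, angles in rad, forces in N, time in s.
With the tool pointing down it reaches from about 0.425 to 0.875 m from the base axis. Payload 4.7 kg.
Tool frame: the origin (TCP) lies on the centre line of the jaws, within the pads' length; the fingertips stand ahead of it and the grasp point (between the pads) lies 2 mm behind it (nose_length is the z of the fingertips in the tool frame, in m); z points along the fingers, y is the line along which they close (so a half turn about z gives the same grasp; the last joint's range is limited). The gripper opens to 87 mm and grips with 3 to 60 N. Pads are 19 mm wide; open, the fingers measure 117 mm over their backs; the gripper's body (75 mm by 190 mm) begins 51 mm behind the grasp point.
Start: joints at [1.324, 0.321, -0.07, 1.45, 0.023, 1.371, -0.057], TCP at [0.168, -0.628, 0.24] pointing down, gripper open.
Joint ranges: [-2.86, 2.86], [-0.3, 2.09], [-1.38, 1.24], [0.06, 2.45], [-1.56, 4.7], [0.09, 2.05], [-2.69, 2.69]. Speed limits (rad/s): [2.57, 2.57, 3.14, 3.14, 3.14, 3.14, 3.14].

### API

Orientations are given as a rotation vector (axis times angle).
In Python, from bench import * gives the robot as it stands.
- The arm moves only by the tool send_rows, never from a script. Its arguments are lists of equal length, an entry for each row: "xyz": the shift along the tool's x, y, z in mm, a list of three; "dr": the turn, a rotation vector about the tool's x, y, z in rad, a list of three. A call has exactly 10 rows; each row is the pose to reach, as a shift and turn from the pose commanded when the call began, along the tool's axes at that moment; what a row does not reach only later rows make up. A row lasts 1/12 s, in which the tool goes at most 41.7 mm and 7.16 degrees, less where a joint would pass 70% of its speed; a pose out of reach is approached as far as the arm can. A call with a gripper value outside its range is refused whole. "jaw" is the finger opening in mm, from 0 to 87, set as the call begins (left out, the last holds). The fingers move at their own pace and stop on an object; "grip_force" is the grip in N (left out, the last holds). Time passes only in rows, so rows that repeat a pose let the fingers close, or fill a call up. It gives the time, the measured TCP pose, the force, the opening and the grip force at its end, in the units of the state.
- get_state(): the state, without advancing time (a new reading comes with each control period).
- get_image(name): name is "side" or "top" or "wrist"; returns the picture (400x640x3 uint8, red, green, blue); there is no depth.
- calibration(name): a dict with "vfov" (degrees; the focal length in pixels is half the picture's height over the tangent of half this angle, whatever the lens; pixels are square), "cx", "cy" (the principal point, pixels), "rvec" (rotation vector, rad) and "tvec" (3), from world to camera coordinates, as OpenCV has them; the wrist camera has in their place "hand_eye" (4x4, takes a point from camera to tool coordinates, whose origin is the TCP and whose axes are the flange's). Camera axes: x right, y down, z forward; pixel columns grow to the right and rows downward; lengths in m; the calibration is good to about 2 mm. A picture is of the moment at which its call begins: read the wrist's pose just before it. calibration takes no time and is no camera call.
- close_job(): hands the job in; it is judged then, once.
The state is a dict: "time": time; "joint_positions": joint angles; "qd": joint speeds; "joint_torque": joint torques, N m; "position": TCP position; "tool_rot": TCP orientation; "ft_force": force on the tool from outside, world axes, zero at the start; "torque": the same for the moment, N m; "grip_width": opening from 0.0 (shut) to 1.0 (fully open); "grip_force": force on a finger pad.
Only numpy, scipy, OpenCV 4.12 (cv2) and the standard library are available. Lean on these libraries where they do the work, as an engineer would, in place of code of your own. Each camera call takes 0.05 s, during which the arm holds its last target. There are 200 camera calls.

## Working session

There is one attempt and no reset: what is moved stays moved. The work goes in short steps, Python scripts to look and compute and a tool call to move; the robot and the scene stay as the last step left them, time stands still between calls to the robot, and variables do not carry over. Pictures are saved under pics/ and viewed, at most 16 in all, crops included, and the job is handed in when it is done.

Besides the shell and the picture viewer there is one more tool, called after ">>>" as name(argument=value, ...) on one line, values as JSON. send_rows: Moves the arm, as the interface text tells. Its arguments: {"type":"object","properties":{"xyz":{"type":"array"},"dr":{"type":"array"},"jaw":{"type":"number"},"grip_force":{"type":"number"}},"required":["xyz","dr"]}

```bash
mkdir -p pics; ls; cat > h.py <<'E'
from bench import *
import numpy as np, cv2
from scipy.spatial.transform import Rotation as R
def cam(n,img_state=None):
    c=calibration(n); f=200/np.tan(np.radians(c['vfov'])/2)
    if 'rvec' in c:
        Rm=R.from_rotvec(np.ravel(c['rvec'])).as_matrix(); t=np.ravel(c['tvec'])
    else:
        s=img_state or get_state(); H=np.array(c['hand_eye'])
        T=np.eye(4);T[:3,:3]=R.from_rotvec(s['tool_rot']).as_matrix();T[:3,3]=s['position']
        W=np.linalg.inv(T@H); Rm=W[:3,:3]; t=W[:3,3]
    return f,c['cx'],c['cy'],Rm,t
def ray(C,u,v):
    f,cx,cy,Rm,t=C; d=Rm.T@np.array([(u-cx)/f,(v-cy)/f,1]); return -Rm.T@t,d
def onz(C,u,v,z):
    o,d=ray(C,u,v); return o+d*(z-o[2])/d[2]
def proj(C,p):
    f,cx,cy,Rm,t=C; q=Rm@np.array(p)+t; return cx+f*q[0]/q[2],cy+f*q[1]/q[2]
def snap(n,name):
    s=get_state(); im=get_image(n); cv2.imwrite('pics/%s.png'%name,im[:,:,::-1]); return im,cam(n,s)
def delta(p,rot=None):
    "mm shift along tool axes to world point p, and dr"
    s=get_state(); T=R.from_rotvec(s['tool_rot'])
    x=T.inv().apply(np.array(p)-s['position'])*1000
    dr=None if rot is None else (T.inv()*rot).as_rotvec()
    return x.round(1),dr
E
python3 - <<'E'
from h import *
s=get_state();print({k:np.round(v,3) for k,v in s.items()})
for n in ['top','side']:
    im,C=snap(n,n+'0');print(n,calibration(n))
print(calibration('wrist'))
try: print(nose_length)
except Exception as e: print(e)
E
```

```text
pics
{'time': np.float64(0.0), 'joint_positions': array([ 1.324,  0.322, -0.07 ,  1.452,  0.023,  1.371, -0.057]), 'qd': array([-0.001, -0.   , -0.   ,  0.   , -0.   ,  0.001, -0.001]), 'joint_torque': array([-0.0000e+00, -4.9129e+01, -4.0400e-01, -3.1253e+01, -6.4000e-02,
        4.4000e-02,  0.0000e+00]), 'position': array([ 0.167, -0.628,  0.238]), 'tool_rot': array([-3.113e+00, -4.080e-01,  1.000e-03]), 'ft_force': array([ 0.254, -0.769, -0.087]), 'torque': array([ 0.009, -0.033, -0.004]), 'grip_force': np.float64(0.0), 'grip_width': np.float64(1.002)}
top {'vfov': 54.565177989782, 'cx': 325.8975297511347, 'cy': 195.02644575911273, 'rvec': array([ 2.12834479, -2.12411464,  0.19293175]), 'tvec': array([-0.07384215,  0.53061102,  1.45890908])}
side {'vfov': 49.8102730492889, 'cx': 320.5759648957312, 'cy': 205.07977605039412, 'rvec': array([ 2.0975399 , -0.42752688,  0.20434383]), 'tvec': array([-0.50077943,  0.16053174,  1.34170451])}
{'vfov': 71.16762478606891, 'cx': 317.6298340311851, 'cy': 199.28817415635044, 'hand_eye': array([[-4.16699052e-05, -9.70952146e-01, -2.39273754e-01,
         6.48181217e-02],
       [ 9.99999962e-01, -1.05759502e-04,  2.55011303e-04,
         6.06022995e-04],
       [-2.72909245e-04, -2.39273734e-01,  9.70952113e-01,
        -1.44863008e-01],
       [ 0.00000000e+00,  0.00000000e+00,  0.00000000e+00,
         1.00000000e+00]])}
0.017
```

View pics/top0.png

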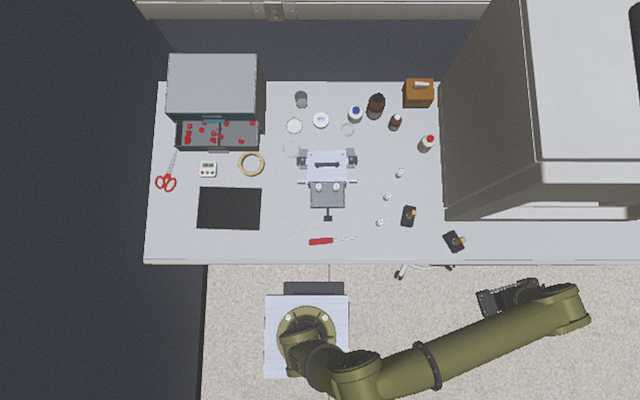

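View pics/side0.png

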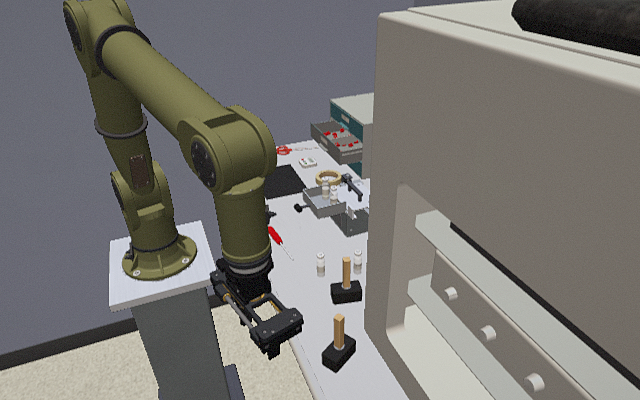

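The top view shows the hopper at about (328,165), with the tray below it holding two vials. The mat is at (229,208). The mallets are at (409,216), which is the left one, and (455,241). Three bench vials stand at (400,173), (388,197) and (380,223). I'll zoom in for numbers.

```bash
python3 - <<'E'
from h import *
C=cam('top')
im=cv2.imread('pics/top0.png')
cv2.imwrite('pics/crop0.png',cv2.resize(im[135:265,280:480],(800,520),interpolation=cv2.INTER_CUBIC))
for n,u,v,z in [('mallet',409,216,.022),('mallet2',455,241,.022),('v1',400,173,.076),('v2',388,197,.076),('v3',380,223,.076),('lugL',302,182,.118),('lugR',356,182,.118),('barTray',328,218,.1),('grip',328,163,.14),('clock',208,169,.02),('tape',251,164,.025)]:
    print(n,onz(C,u,v,z).round(3))
g=im[170:250,180:280].max(2); m=(g<40).astype(np.uint8)
cs,_=cv2.findContours(m,0,2);c=max(cs,key=cv2.contourArea);(r)=cv2.minAreaRect(c)
b=cv2.boxPoints(r)+[180,170];P=np.array([onz(C,*p,.003) for p in b]);print('mat',P.round(3),P.mean(0).round(3))
print('campos',ray(C,0,0)[0])
E
```

```text
mallet [ 0.453 -0.398  0.022]
mallet2 [ 0.356 -0.573  0.022]
v1 [ 0.613 -0.358  0.076]
v2 [ 0.518 -0.309  0.076]
v3 [ 0.419 -0.277  0.076]
lugL [0.567 0.016 0.118]
lugR [ 0.568 -0.185  0.118]
barTray [ 0.435 -0.081  0.1  ]
grip [ 0.634 -0.08   0.14 ]
clock [0.641 0.4   0.02 ]
tape [0.661 0.228 0.025]
mat [[0.41  0.436 0.003]
 [0.41  0.436 0.003]
 [0.41  0.436 0.003]
 [0.41  0.436 0.003]] [0.41  0.436 0.003]
campos [ 0.25887018 -0.07367255  1.53067796]
```

View pics/crop0.png

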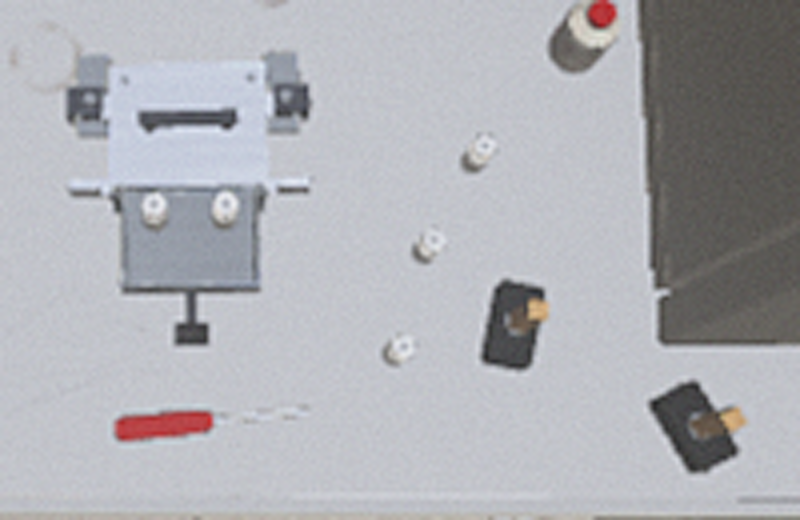

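The crop gives the left mallet's head at crop (512,325), with its long axis nearly along world x. The cover lugs are at crop (90,187) and (290,187), and the tray's T-bar at (192,333). I'll move above the left mallet.

```bash
python3 - <<'E'
from h import *
print(delta([.43,-.40,.29],R.from_rotvec([np.pi,0,0])))
C=cam('top');im=cv2.imread('pics/top0.png')
for b in ((198,188),(260,188),(260,230),(197,229)):print(onz(C,*b,.003).round(3))
E
```

```text
(array([ 312.4, -152.3,  -51.2]), array([-0.00167621,  0.00030315,  0.26084659]))
[0.567 0.441 0.003]
[0.567 0.192 0.003]
[0.398 0.187 0.003]
[0.402 0.435 0.003]
```

>>> send_rows(xyz=[[0,-15,-20],[30,-31,-40],[62,-46,-51],[94,-61,-51],[125,-76,-51],[156,-91,-51],[195,-106,-51],[234,-122,-51],[273,-137,-51],[312,-152,-51]], dr=[[0,0,0.026],[0,0,0.052],[0,0,0.078],[0,0,0.104],[0,0,0.13],[0,0,0.156],[0,0,0.182],[0,0,0.208],[0,0,0.234],[0,0,0.261]])

```text
time: 0.93
position: [0.4302, -0.3996, 0.2903]
tool_rot: [-3.142, 0.003, 0.001]
ft_force: [-0.4, -1.2, 0.7]
grip_width: 0.999
grip_force: 0.0
```

```bash
python3 - <<'E'
from h import *
im,C=snap('wrist','w1'); s=get_state();print(s['position'].round(3),s['tool_rot'].round(3),s['joint_positions'].round(2))
E
```

```text
[ 0.439 -0.391  0.29 ] [-3.136 -0.016 -0.009] [ 0.93  0.18 -0.28  1.53  0.04  1.44 -0.91]
```

View pics/w1.png

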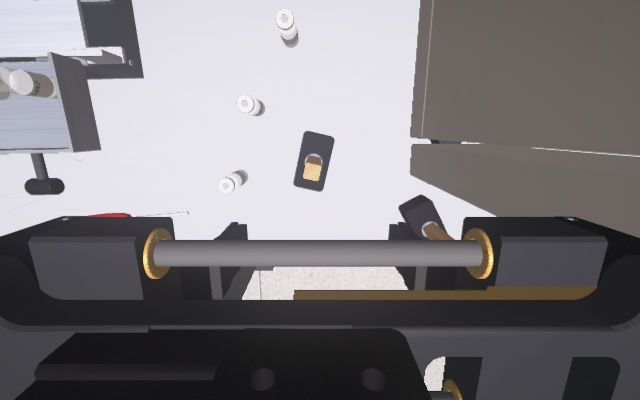

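The wrist view shows the mallet head at (314,161) with its handle top at (312,172). Vials are at (286,18), (245,104) and (230,183).

```bash
python3 - <<'E'
from h import *
s0=get_state(); print(s0['position'].round(4),s0['tool_rot'].round(4),s0['qd'].round(3))
im,C=snap('wrist','w1b'); s=get_state();print(s['position'].round(4),s['tool_rot'].round(4))
hsv=cv2.cvtColor(im,cv2.COLOR_RGB2HSV); sub=np.zeros((400,640),np.uint8)
sub[110:205,285:345]=1
blk=((im.max(2)<70)&(sub>0)).astype(np.uint8)
wood=((hsv[...,1]>90)&(hsv[...,2]>60)&(sub>0)).astype(np.uint8)
cs,_=cv2.findContours(blk|wood,0,2);c=max(cs,key=cv2.contourArea);r=cv2.minAreaRect(c);print(r)
b=cv2.boxPoints(r);P=np.array([onz(C,*p,.044) for p in b]);print(P.round(4),P.mean(0).round(4))
cs,_=cv2.findContours(wood,0,2);c=max(cs,key=cv2.contourArea);r=cv2.minAreaRect(c);print('wood',r,onz(C,*r[0],.13).round(4))
print('top0 mallet corners',[onz(cam('top'),280+u/4,135+v/4,.044).round(3).tolist() for u,v in ((503,280),(545,290),(528,368),(483,360))])
for u,v in ((286,17),(244,103),(227,184)):print('vial top',onz(C,u,v,.076).round(4))
E
```

```text
[ 0.4392 -0.3912  0.2902] [-3.1363 -0.0161 -0.009 ] [ 0.019 -0.018 -0.014  0.024 -0.041  0.022  0.23 ]
[ 0.4364 -0.3935  0.2902] [-3.1373 -0.0205 -0.0055]
((323.0, 189.0), (0.0, 0.0), 0.0)
[[ 0.4244 -0.3984  0.044 ]
 [ 0.4244 -0.3984  0.044 ]
 [ 0.4244 -0.3984  0.044 ]
 [ 0.4244 -0.3984  0.044 ]] [ 0.4244 -0.3984  0.044 ]
wood ((323.0, 189.0), (0.0, 0.0), 0.0) [ 0.4418 -0.397   0.13  ]
top0 mallet corners [[0.493, -0.383, 0.044], [0.483, -0.423, 0.044], [0.407, -0.404, 0.044], [0.415, -0.361, 0.044]]
vial top [ 0.631  -0.3526  0.076 ]
vial top [ 0.537  -0.2997  0.076 ]
vial top [ 0.4361 -0.2722  0.076 ]
```

```bash
python3 - <<'E'
from h import *
im,C=snap('wrist','w1c'); s=get_state();print(s['position'].round(4),s['tool_rot'].round(4),s['qd'].round(3))
print(im[150,300:330:5], im.dtype,im.shape)
sub=np.zeros((400,640),np.uint8); sub[110:205,285:345]=1
m=((im.max(axis=2)<110)&(sub>0)).astype(np.uint8); print(m.sum())
n,l,st,ce=cv2.connectedComponentsWithStats(m); print(st[1:6],ce[1:6])
cs=cv2.findContours(m,cv2.RETR_EXTERNAL,cv2.CHAIN_APPROX_NONE)[0]; print([cv2.contourArea(c) for c in cs][:5])
c=max(cs,key=cv2.contourArea);b=cv2.boxPoints(cv2.minAreaRect(c));P=np.array([onz(C,*p,.044) for p in b]);print(P.round(4),P.mean(0).round(4))
E
```

```text
[ 0.4328 -0.3971  0.2901] [-3.1396e+00 -1.3500e-02 -1.0000e-03] [ 0.051 -0.004  0.08   0.007  0.043  0.006  0.019]
[[232 231 237]
 [232 230 237]
 [ 83  81  89]
 [ 82  80  88]
 [ 83  81  88]
 [ 83  81  88]] uint8 (400, 640, 3)
1195
[[ 299  136   41   60 1195]] [[318.84518828 162.70209205]]
[1586.0]
[[ 0.4206 -0.3639  0.044 ]
 [ 0.4962 -0.3827  0.044 ]
 [ 0.4868 -0.4234  0.044 ]
 [ 0.4103 -0.4064  0.044 ]] [ 0.4535 -0.3941  0.044 ]
```

>>> send_rows(xyz=[[6,-2,0],[12,-4,20],[18,-6,50],[23,-6,85],[23,-6,115],[23,-6,140],[23,-6,165],[23,-6,180],[23,-6,192],[23,-6,196]], dr=[[0,0,0.06],[0,0,0.12],[0,0,0.18],[0,0,0.23],[0,0,0.23],[0,0,0.23],[0,0,0.23],[0,0,0.23],[0,0,0.23],[0,0,0.23]])

```text
time: 1.92
position: [0.45, -0.3954, 0.0921]
tool_rot: [-3.119, 0.363, 0.006]
ft_force: [-0.9, 1.0, 0.3]
grip_width: 0.999
grip_force: 0.0
```

>>> send_rows(xyz=[[0,0,0],[0,0,0],[0,0,0],[0,0,0],[0,0,0],[0,0,0],[0,0,0],[0,0,0],[0,0,0],[0,0,0]], dr=[[0,0,0],[0,0,0],[0,0,0],[0,0,0],[0,0,0],[0,0,0],[0,0,0],[0,0,0],[0,0,0],[0,0,0]], jaw=5, grip_force=40)

```text
time: 2.75
position: [0.4521, -0.3952, 0.0945]
tool_rot: [3.121, -0.361, -0.0]
ft_force: [0.3, 0.8, -1.2]
grip_width: 0.325
grip_force: 0.0
```

```bash
python3 - <<'E'
from h import *
s=get_state();print({k:np.round(v,3) for k,v in s.items()})
print(delta([.48,-.20,.26],R.from_rotvec([np.pi,0,0])))
E
```

```text
{'time': np.float64(2.75), 'joint_positions': array([ 0.89 ,  0.34 , -0.258,  1.737,  0.097,  1.077, -1.2  ]), 'qd': array([ 0.001,  0.003, -0.   ,  0.   , -0.001,  0.002, -0.   ]), 'joint_torque': array([-2.0000e-03, -4.6159e+01, -2.3770e+00, -2.8074e+01, -4.3000e-02,
       -5.7000e-02,  0.0000e+00]), 'position': array([ 0.452, -0.395,  0.095]), 'tool_rot': array([ 3.121, -0.361, -0.   ]), 'ft_force': array([ 0.325,  0.771, -1.183]), 'torque': array([ 0.028,  0.032, -0.026]), 'grip_force': np.float64(0.0), 'grip_width': np.float64(0.325)}
(array([ -17.4, -196.4, -165.5]), array([ 8.91591027e-05,  5.04947254e-05, -2.30119870e-01]))
```

>>> send_rows(xyz=[[0,0,0],[0,0,0],[0,0,0],[0,0,0],[0,0,0],[0,0,0],[0,0,-20],[0,0,-60],[0,0,-100],[0,0,-140]], dr=[[0,0,0],[0,0,0],[0,0,0],[0,0,0],[0,0,0],[0,0,0],[0,0,0],[0,0,0],[0,0,0],[0,0,0]])

```text
time: 3.58
position: [0.4515, -0.3949, 0.2354]
tool_rot: [-3.12, 0.361, 0.002]
ft_force: [0.6, -0.9, -2.5]
grip_width: 0.203
grip_force: 40.0
```

>>> send_rows(xyz=[[0,-15,-25],[-4,-40,-25],[-8,-65,-25],[-12,-90,-25],[-16,-115,-25],[-20,-140,-25],[-22,-165,-25],[-24,-185,-25],[-27,-196,-25],[-27,-196,-25]], dr=[[0,0,-0.03],[0,0,-0.06],[0,0,-0.09],[0,0,-0.12],[0,0,-0.15],[0,0,-0.18],[0,0,-0.21],[0,0,-0.23],[0,0,-0.23],[0,0,-0.23]])

```text
time: 4.42
position: [0.4712, -0.1948, 0.2598]
tool_rot: [-3.141, -0.007, -0.0]
ft_force: [-0.1, -0.3, -2.2]
grip_width: 0.204
grip_force: 40.0
```

```bash
python3 - <<'E'
from h import *
get_image('wrist');get_image('wrist');get_image('wrist');get_image('wrist')
s=get_state();print(s['position'].round(4),s['tool_rot'].round(4),s['qd'].round(3),s['grip_width'],s['grip_force'])
im,C=snap('wrist','w2')
E
```

```text
[ 0.4702 -0.2002  0.2594] [ 3.1407e+00 -4.7000e-03 -5.0000e-04] [ 0.005  0.005  0.002 -0.001 -0.007  0.003 -0.   ] 0.20372220894450827 39.992081159725785
```

View pics/w2.png

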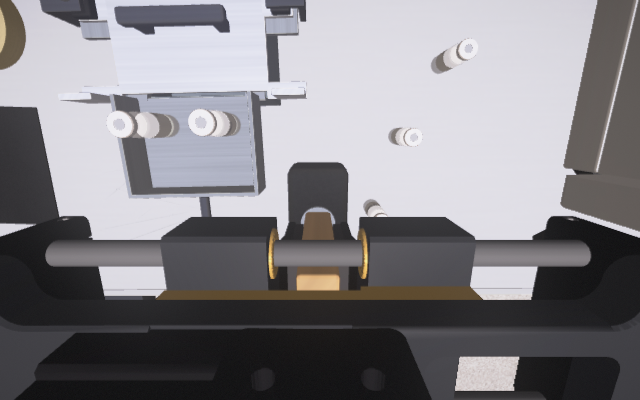

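The mallet is held square, and both lugs are visible at about (275-305,88) and (60-95,97). I'll enlarge that strip.

```bash
python3 - <<'E'
from h import *
im=cv2.imread('pics/w2.png'); a=cv2.resize(im[70:120,50:150],(800,400),interpolation=cv2.INTER_CUBIC);b=cv2.resize(im[70:95+5,240:340],(800,240),interpolation=cv2.INTER_CUBIC)
cv2.imwrite('pics/c2.png',np.vstack([a[:330],b]))
E
```

```text
(no output)
```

View pics/c2.png

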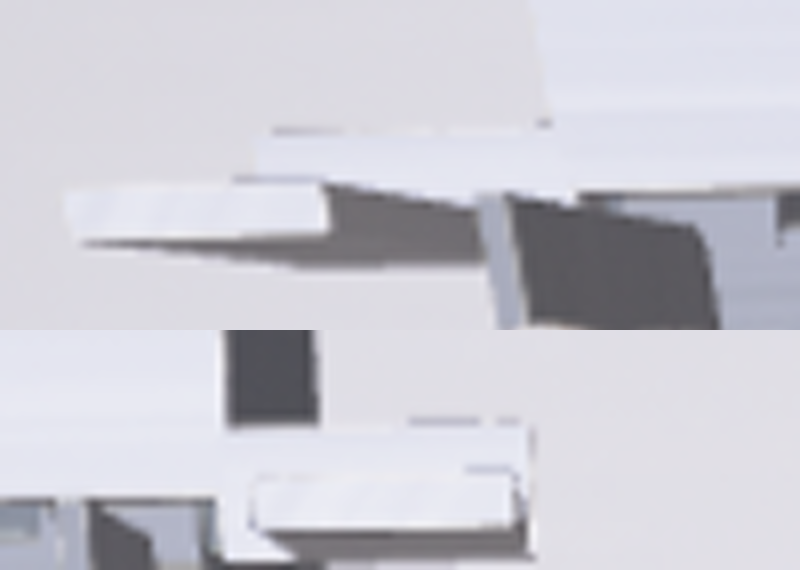

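```bash
python3 - <<'E'
from h import *
s=get_state();C=cam('wrist',s)
P=[onz(C,u,v,.136) for u,v in ((59.9,100.4),(91.3,99.1),(272.8,95),(304,94.6))]
for p in P:print(p.round(4))
L=(P[0]+P[1])/2;Rr=(P[2]+P[3])/2;d=L-Rr;yaw=np.arctan2(-d[0],d[1]);ex=np.array([np.cos(yaw),np.sin(yaw),0])
m=(L+Rr)/2;print('yaw',yaw,np.linalg.norm(d[:2]),'hopper',(m+.062*ex).round(4))
# mallet front face from picture, top of head z
T=R.from_rotvec(s['tool_rot']);print(s['position'])
zt=s['position'][2]-.0945+.044
print('mallet front edge',onz(C,292,164,zt).round(4),onz(C,345,164,zt).round(4), 'L edge',onz(C,288.5,190,zt).round(4),'R',onz(C,347,190,zt).round(4))
ct=cam('top');print([onz(ct,280+u/4,135+v/4,.136).round(4) for u,v in ((68,189),(310,187))])
E
```

```text
[0.5623 0.033  0.136 ]
[0.5634 0.0042 0.136 ]
[ 0.5664 -0.1606  0.136 ]
[ 0.5666 -0.1889  0.136 ]
yaw 0.018771285957853337 0.19336513703736974 hopper [ 0.6267 -0.0769  0.136 ]
[ 0.47016458 -0.20013144  0.25936555]
mallet front edge [ 0.5124 -0.1831  0.2089] [ 0.5123 -0.2201  0.2089] L edge [ 0.4939 -0.1801  0.2089] R [ 0.4938 -0.2219  0.2089]
[array([0.5622, 0.0336, 0.136 ]), array([ 0.5646, -0.189 ,  0.136 ])]
```

The fit gives hopper yaw ≈ 0.019 at (0.627,-0.077). The right lug's front face is at x≈0.5665, y≈-0.175, and the left's is at x≈0.563, y≈0.019. The mallet face is 42 mm ahead of the TCP. Next I'll approach the right lug.

>>> send_rows(xyz=[[5,-5,5],[12,-10,12],[18,-15,20],[25,-18,28],[32,-18,36],[36,-18,44],[38,-18,52],[40,-18,58],[40,-18,61],[40,-18,61]], dr=[[0,0,0],[0,0,0],[0,0,0],[0,0,0],[0,0,0],[0,0,0],[0,0,0],[0,0,0],[0,0,0],[0,0,0]])

```text
time: 5.5
position: [0.5099, -0.1803, 0.1975]
tool_rot: [-3.141, 0.001, 0.003]
ft_force: [-0.6, 0.1, -2.2]
grip_width: 0.203
grip_force: 40.0
```

>>> send_rows(xyz=[[0,0,0],[3,0,0],[6,0,0],[9,0,0],[12,0,0],[14,0,0],[16,0,0],[18,0,0],[20,0,0],[20,0,0]], dr=[[0,0,0],[0,0,0],[0,0,0],[0,0,0],[0,0,0],[0,0,0],[0,0,0],[0,0,0],[0,0,0],[0,0,0]])

```text
time: 6.33
position: [0.5284, -0.1806, 0.1981]
tool_rot: [-3.142, 0.001, 0.009]
ft_force: [-6.3, 0.7, 1.0]
grip_width: 0.209
grip_force: 40.0
```

```bash
python3 - <<'E'
from h import *
s=get_state();print(s['position'].round(4),s['tool_rot'].round(4),s['ft_force'].round(2))
im,C=snap('wrist','w3');
E
```

```text
[ 0.5284 -0.1806  0.1981] [-3.1415e+00  7.0000e-04  9.3000e-03] [-6.27  0.68  1.02]
```

View pics/w3.png

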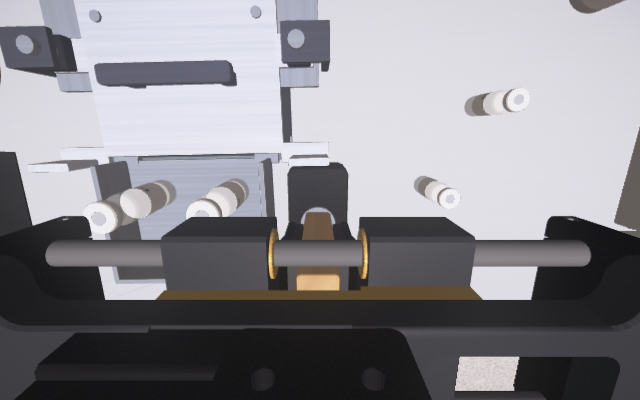

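The mallet face meets the right lug at (310,163) with 6.3 N of force. I'll compute how far the lug has moved.

```bash
python3 - <<'E'
from h import *
C=cam('wrist')
print(onz(C,310,165,.136),onz(C,310,163,.136),onz(C,55,169,.136))
im=cv2.imread('pics/w3.png'); print(im[150:172,310,0],im[158:175,50,0])
E
```

```text
[ 0.56820591 -0.17563702  0.136     ] [ 0.56968267 -0.17564768  0.136     ] [0.56534262 0.01356593 0.136     ]
[242 242 242 241 216 121 121 153 229 242 242 242 242 242 241 226  67  68
  71  73  75  76] [227 227 227 217 115 152 231 240 239 240 239 239 238 236 228 227 227]
```

>>> send_rows(xyz=[[1,0,0],[2,0,0],[3,0,0],[4,0,0],[5,0,0],[5,0,0],[5,0,0],[5,0,0],[5,0,0],[5,0,0]], dr=[[0,0,0],[0,0,0],[0,0,0],[0,0,0],[0,0,0],[0,0,0],[0,0,0],[0,0,0],[0,0,0],[0,0,0]])

```text
time: 7.22
position: [0.5325, -0.1819, 0.1981]
tool_rot: [3.14, -0.003, -0.011]
ft_force: [-7.4, -2.2, 1.6]
grip_width: 0.207
grip_force: 40.0
```

```bash
cat >> h.py <<'E'
def edges(cols,im,v0=120,v1=190):
    "front edge rows of a lug top: last bright->dark"
    return
E
python3 - <<'E'
from h import *
s=get_state();im,C=snap('wrist','w4');print(s['position'].round(4),s['ft_force'].round(2))
print(im[145:175,312,2],im[150:185,40,2],im[150:185,60,2])
E
```

```text
[ 0.5325 -0.1819  0.1981] [-7.38 -2.17  1.59]
[241 242 242 243 242 242 242 243 237 150 120 117 161 241 243 242 242 242
 242 238 178  68  68  69  73  75  76  76  76  76] [226 226 226 226 227 227 227 227 227 227 226 227 227 227 227 227 227 227
 220 164 168 239 242 242 242 242 242 236 208 227 227 227 227 227 227] [227 228 227 230 236 236 235 232 228 227 228 228 228 228 228 221 165 115
 116 163 238 241 240 240 240 240 235 214 228 228 228 228 228 228 228]
```

```bash
python3 - <<'E'
from h import *
C=cam('wrist')
a=onz(C,312,165.5,.136);b=onz(C,50,177,.136);print(a,b,a[0]-b[0])
E
```

```text
[ 0.57183897 -0.17857245  0.136     ] [0.56364939 0.01686887 0.136     ] 0.00818958546990578
```

>>> send_rows(xyz=[[-8,0,0],[-20,0,0],[-28,0,-20],[-30,0,-50],[-30,0,-80],[-30,-15,-95],[-30,-45,-95],[-30,-75,-95],[-30,-105,-95],[-30,-130,-95]], dr=[[0,0,0],[0,0,0],[0,0,0],[0,0,0],[0,0,0],[0,0,0],[0,0,0],[0,0,0],[0,0,0],[0,0,0]])

```text
time: 8.1
position: [0.5057, -0.0473, 0.2939]
tool_rot: [-3.141, -0.002, -0.003]
ft_force: [0.2, 0.2, -2.6]
grip_width: 0.206
grip_force: 40.0
```

>>> send_rows(xyz=[[0,-25,0],[0,-50,0],[0,-68,0],[0,-76,0],[0,-76,15],[0,-76,40],[0,-76,65],[0,-76,83],[0,-76,92],[0,-76,95]], dr=[[0,0,0],[0,0,0],[0,0,0],[0,0,0],[0,0,0],[0,0,0],[0,0,0],[0,0,0],[0,0,0],[0,0,0]])

```text
time: 8.93
position: [0.5047, 0.025, 0.1969]
tool_rot: [-3.142, 0.002, 0.004]
ft_force: [-0.6, 0.5, -2.6]
grip_width: 0.204
grip_force: 40.0
```

>>> send_rows(xyz=[[0,0,0],[5,0,0],[10,0,0],[14,0,0],[17,0,0],[20,0,0],[23,0,0],[26,0,0],[29,0,0],[32,0,0]], dr=[[0,0,0],[0,0,0],[0,0,0],[0,0,0],[0,0,0],[0,0,0],[0,0,0],[0,0,0],[0,0,0],[0,0,0]])

```text
time: 9.77
position: [0.5351, 0.0279, 0.1977]
tool_rot: [-3.139, -0.002, 0.011]
ft_force: [-6.3, 3.2, -1.2]
grip_width: 0.207
grip_force: 40.0
```

```bash
python3 - <<'E'
from h import *
s=get_state();im,C=snap('wrist','w5');print(s['position'].round(4),s['ft_force'].round(2))
cv2.imwrite('pics/w5c.png',im[100:330,:,::-1])
E
```

```text
[0.5351 0.0279 0.1977] [-6.3   3.17 -1.2 ]
```

View pics/w5.png

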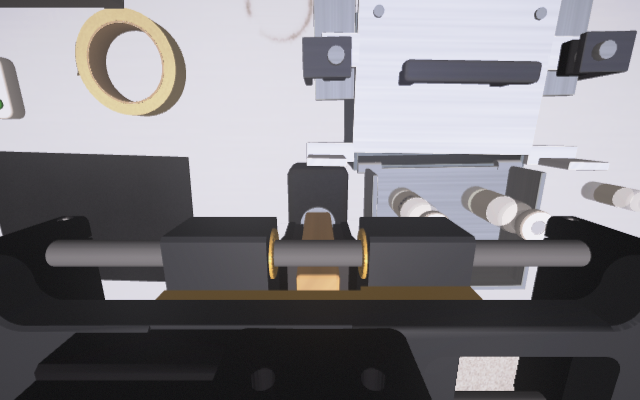

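The mallet face is against the left lug at (325,164), and the right lug's front edge is near (590,168).

```bash
python3 - <<'E'
from h import *
im=cv2.imread('pics/w5.png');C=cam('wrist')
def last(col,v0,v1): 
    c=im[v0:v1,col].max(1).astype(int); i=np.where(c>=236)[0]; return v0+i[-1]+1 if len(i) else None
l=[last(u,150,175) for u in (315,325,335)]; r=[last(u,155,180) for u in (580,590,598)];print(l,r)
a=onz(C,325,l[1],.136);b=onz(C,590,r[1],.136);print(a,b,b[0]-a[0])
E
```

```text
[np.int64(165), np.int64(165), np.int64(166)] [np.int64(169), np.int64(169), np.int64(169)]
[0.57546323 0.02196974 0.136     ] [ 0.57280914 -0.17373908  0.136     ] -0.0026540950392899276
```

>>> send_rows(xyz=[[-8,0,0],[-20,0,0],[-28,0,-20],[-30,0,-50],[-30,0,-80],[-30,15,-95],[-30,45,-95],[-30,75,-95],[-30,105,-95],[-30,130,-95]], dr=[[0,0,0],[0,0,0],[0,0,0],[0,0,0],[0,0,0],[0,0,0],[0,0,0],[0,0,0],[0,0,0],[0,0,0]])

```text
time: 10.65
position: [0.5075, -0.1071, 0.2942]
tool_rot: [3.139, -0.003, 0.003]
ft_force: [0.3, -0.6, -2.8]
grip_width: 0.203
grip_force: 40.0
```

>>> send_rows(xyz=[[0,25,0],[0,50,0],[0,68,0],[0,76,0],[0,76,15],[0,76,40],[0,76,65],[0,76,83],[0,76,92],[0,76,95]], dr=[[0,0,0],[0,0,0],[0,0,0],[0,0,0],[0,0,0],[0,0,0],[0,0,0],[0,0,0],[0,0,0],[0,0,0]])

```text
time: 11.48
position: [0.5068, -0.1793, 0.1971]
tool_rot: [-3.14, -0.001, 0.003]
ft_force: [-0.5, -0.0, -2.5]
grip_width: 0.207
grip_force: 40.0
```

>>> send_rows(xyz=[[0,0,0],[8,0,0],[15,0,0],[20,0,0],[24,0,0],[28,0,0],[32,0,0],[35,0,0],[38,0,0],[41,0,0]], dr=[[0,0,0],[0,0,0],[0,0,0],[0,0,0],[0,0,0],[0,0,0],[0,0,0],[0,0,0],[0,0,0],[0,0,0]])

```text
time: 12.32
position: [0.5459, -0.1827, 0.1979]
tool_rot: [3.139, -0.003, -0.011]
ft_force: [-6.4, -2.3, -1.1]
grip_width: 0.203
grip_force: 40.0
```

```bash
python3 - <<'E'
from h import *
s=get_state();im,C=snap('wrist','w6');print(s['position'].round(4),s['ft_force'].round(2))
def last(col,v0,v1): 
    c=im[v0:v1,col].max(1).astype(int); i=np.where(c>=236)[0]; return v0+i[-1]+1 if len(i) else None
r=[last(u,150,180) for u in (302,312,322)];l=[last(u,150,195) for u in (35,45,60)]; print(l,r)
a=onz(C,45,l[1],.136);b=onz(C,312,r[1],.136);print(a,b,b[0]-a[0])
E
```

```text
[ 0.5459 -0.1827  0.1979] [-6.4  -2.29 -1.15]
[np.int64(181), np.int64(181), np.int64(179)] [np.int64(165), np.int64(164), np.int64(164)]
[0.57428175 0.01997228 0.136     ] [ 0.58646055 -0.17950183  0.136     ] 0.01217879790539833
```

>>> send_rows(xyz=[[-8,0,0],[-22,0,0],[-34,0,-20],[-36,0,-50],[-36,0,-80],[-36,-15,-95],[-36,-45,-95],[-36,-75,-95],[-36,-105,-95],[-36,-130,-95]], dr=[[0,0,0],[0,0,0],[0,0,0],[0,0,0],[0,0,0],[0,0,0],[0,0,0],[0,0,0],[0,0,0],[0,0,0]])

```text
time: 13.2
position: [0.5127, -0.0472, 0.2942]
tool_rot: [-3.141, -0.003, -0.003]
ft_force: [0.4, 0.4, -1.7]
grip_width: 0.207
grip_force: 40.0
```

>>> send_rows(xyz=[[0,-25,0],[0,-50,0],[0,-68,0],[0,-76,0],[0,-76,15],[0,-76,40],[0,-76,65],[0,-76,83],[0,-76,92],[0,-76,95]], dr=[[0,0,0],[0,0,0],[0,0,0],[0,0,0],[0,0,0],[0,0,0],[0,0,0],[0,0,0],[0,0,0],[0,0,0]])

```text
time: 14.03
position: [0.5118, 0.0251, 0.197]
tool_rot: [-3.142, 0.001, 0.004]
ft_force: [-0.4, -0.4, -3.0]
grip_width: 0.206
grip_force: 40.0
```

>>> send_rows(xyz=[[0,0,0],[8,0,0],[15,0,0],[20,0,0],[24,0,0],[28,0,0],[31,0,0],[34,0,0],[37,0,0],[39,0,0]], dr=[[0,0,0],[0,0,0],[0,0,0],[0,0,0],[0,0,0],[0,0,0],[0,0,0],[0,0,0],[0,0,0],[0,0,0]])

```text
time: 14.87
position: [0.5508, 0.0273, 0.198]
tool_rot: [-3.14, -0.002, 0.005]
ft_force: [-0.8, 1.4, -3.1]
grip_width: 0.208
grip_force: 40.0
```

```bash
python3 - <<'E'
from h import *
s=get_state();im,C=snap('wrist','w7');print(s['position'].round(4),s['ft_force'].round(2))
def last(col,v0,v1): 
    c=im[v0:v1,col].max(1).astype(int); i=np.where(c>=236)[0]; return v0+i[-1]+1 if len(i) else None
l=[last(u,150,180) for u in (315,325,335)];r=[last(u,150,195) for u in (575,585,595,605)]; print(l,r)
a=onz(C,325,l[1],.136);b=onz(C,585,r[1],.136);print(a,b,b[0]-a[0])
E
```

```text
[0.5508 0.0273 0.198 ] [-0.85  1.4  -3.11]
[np.int64(165), np.int64(165), np.int64(165)] [np.int64(172), np.int64(172), np.int64(173), np.int64(168)]
[0.59071991 0.02133112 0.136     ] [ 0.58580054 -0.17187536  0.136     ] -0.004919372674565214
```

>>> send_rows(xyz=[[-8,0,0],[-20,0,0],[-28,0,-20],[-30,0,-50],[-30,0,-80],[-30,15,-95],[-30,45,-95],[-30,75,-95],[-30,105,-95],[-30,130,-95]], dr=[[0,0,0],[0,0,0],[0,0,0],[0,0,0],[0,0,0],[0,0,0],[0,0,0],[0,0,0],[0,0,0],[0,0,0]])

```text
time: 15.75
position: [0.5213, -0.1073, 0.2943]
tool_rot: [3.139, -0.003, 0.003]
ft_force: [0.3, -0.9, -2.8]
grip_width: 0.207
grip_force: 40.0
```

>>> send_rows(xyz=[[0,25,0],[0,50,0],[0,68,0],[0,76,0],[0,76,15],[0,76,40],[0,76,65],[0,76,83],[0,76,92],[0,76,95]], dr=[[0,0,0],[0,0,0],[0,0,0],[0,0,0],[0,0,0],[0,0,0],[0,0,0],[0,0,0],[0,0,0],[0,0,0]])

```text
time: 16.58
position: [0.5207, -0.1794, 0.1971]
tool_rot: [-3.141, -0.001, 0.003]
ft_force: [0.3, 0.0, -2.2]
grip_width: 0.205
grip_force: 40.0
```

>>> send_rows(xyz=[[0,0,0],[7,0,0],[13,0,0],[18,0,0],[22,0,0],[25,0,0],[28,0,0],[31,0,0],[33,0,0],[35,0,0]], dr=[[0,0,0],[0,0,0],[0,0,0],[0,0,0],[0,0,0],[0,0,0],[0,0,0],[0,0,0],[0,0,0],[0,0,0]])

```text
time: 17.42
position: [0.5568, -0.1805, 0.1984]
tool_rot: [3.141, -0.001, 0.0]
ft_force: [-0.7, -0.1, -2.0]
grip_width: 0.206
grip_force: 40.0
```

```bash
python3 - <<'E'
from h import *
s=get_state();im,C=snap('wrist','w8');print(s['position'].round(4),s['ft_force'].round(2))
def last(col,v0,v1): 
    c=im[v0:v1,col].max(1).astype(int); i=np.where(c>=236)[0]; return v0+i[-1]+1 if len(i) else None
r=[last(u,150,180) for u in (302,312,322)];l=[last(u,150,195) for u in (35,45,60)]; print(l,r)
a=onz(C,45,l[1],.136);b=onz(C,312,r[1],.136);print(a,b,b[0]-a[0])
E
```

```text
[ 0.5568 -0.1805  0.1984] [-0.72 -0.11 -1.97]
[np.int64(174), np.int64(173), np.int64(172)] [np.int64(165), np.int64(164), np.int64(164)]
[0.59110056 0.02220057 0.136     ] [ 0.5976824  -0.17706764  0.136     ] 0.006581839474288698
```

Both ends are now clear, left by about +28 mm and right by about +31 mm. Next I'll put the mallet back.

>>> send_rows(xyz=[[-10,0,0],[-25,0,-10],[-45,10,-20],[-65,40,-30],[-85,75,-30],[-100,110,-30],[-110,145,-30],[-111,180,-30],[-111,205,-30],[-111,213,-30]], dr=[[0,0,0],[0,0,0],[0,0,0],[0,0,0],[0,0,0],[0,0,0],[0,0,0],[0,0,0],[0,0,0],[0,0,0]])

```text
time: 18.3
position: [0.4431, -0.3985, 0.2285]
tool_rot: [3.139, -0.01, 0.0]
ft_force: [-0.9, -0.7, -3.0]
grip_width: 0.208
grip_force: 40.0
```

>>> send_rows(xyz=[[0,0,5],[0,0,30],[0,0,60],[0,0,85],[0,0,105],[0,0,118],[0,0,126],[0,0,130],[0,0,132],[0,0,133]], dr=[[0,0,0],[0,0,0],[0,0,0],[0,0,0],[0,0,0],[0,0,0],[0,0,0],[0,0,0],[0,0,0],[0,0,0]])

```text
time: 19.13
position: [0.4463, -0.3934, 0.0965]
tool_rot: [3.14, 0.0, 0.002]
ft_force: [-0.2, 0.4, -3.1]
grip_width: 0.205
grip_force: 40.0
```

>>> send_rows(xyz=[[0,0,0],[0,0,0],[0,0,0],[0,0,0],[0,0,0],[0,0,0],[0,0,0],[0,0,-5],[0,0,-20],[0,0,-50]], dr=[[0,0,0],[0,0,0],[0,0,0],[0,0,0],[0,0,0],[0,0,0],[0,0,0],[0,0,0],[0,0,0],[0,0,0]], jaw=70)

```text
time: 19.97
position: [0.4434, -0.3916, 0.1427]
tool_rot: [-3.137, 0.0, 0.009]
ft_force: [-0.1, -0.6, -0.0]
grip_width: 0.787
grip_force: 0.0
```

>>> send_rows(xyz=[[0,0,-40],[0,-10,-80],[10,-45,-115],[35,-85,-140],[65,-125,-155],[95,-165,-155],[125,-205,-155],[155,-245,-155],[185,-285,-155],[210,-315,-155]], dr=[[0,0,0],[0,0,-0.1],[0,0,-0.2],[0,0,-0.3],[0,0,-0.4],[0,0,-0.52],[0,0,-0.64],[0,0,-0.76],[0,0,-0.88],[0,0,-1.0]])

```text
time: 20.8
position: [0.6199, -0.1234, 0.3011]
tool_rot: [2.752, 1.513, 0.001]
ft_force: [0.3, -0.0, -0.1]
grip_width: 0.802
grip_force: 0.0
```

>>> send_rows(xyz=[[0,0,0],[0,0,0],[0,0,0],[0,0,0],[0,0,0],[0,0,0],[0,0,0],[0,0,0],[0,0,0],[0,0,0]], dr=[[0,0,-0.1],[0,0,-0.2],[0,0,-0.3],[0,0,-0.4],[0,0,-0.5],[0,0,-0.552],[0,0,-0.552],[0,0,-0.552],[0,0,-0.552],[0,0,-0.552]])

```text
time: 21.63
position: [0.6191, -0.1251, 0.3002]
tool_rot: [2.243, 2.199, -0.0]
ft_force: [-0.9, 0.5, -0.5]
grip_width: 0.803
grip_force: 0.0
```

```bash
python3 - <<'E'
from h import *
s=get_state();im,C=snap('wrist','w9');print(s['position'].round(4),s['tool_rot'].round(4),s['joint_positions'].round(2))
E
```

```text
[ 0.6191 -0.1251  0.3002] [ 2.2435e+00  2.1989e+00 -1.0000e-04] [ 0.67  0.33 -0.67  1.39  0.2   1.5  -0.  ]
```

View pics/w9.png

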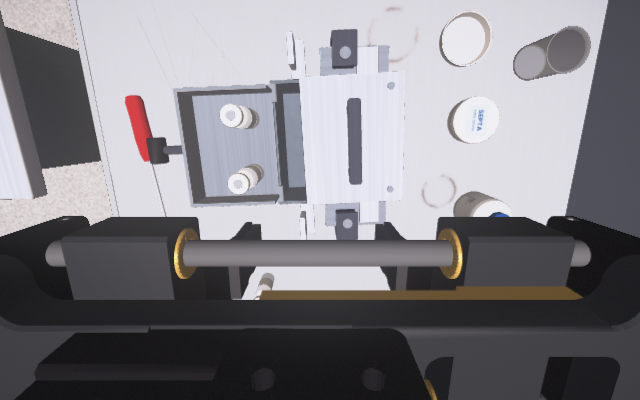

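The cover's handle bar is at (354,141), with its ends at v≈98 and v≈184. The tray and its two vials are on the left.

```bash
python3 - <<'E'
from h import *
im=cv2.imread('pics/w9.png');s=get_state();C=cam('wrist',s)
m=(im.max(axis=2)<110).astype(np.uint8);k=np.zeros_like(m);k[85:195,340:372]=1;m&=k
cs=cv2.findContours(m,0,1)[0];c=max(cs,key=cv2.contourArea);r=cv2.minAreaRect(c);b=cv2.boxPoints(r);print(r)
P=np.array([onz(C,*p,.138) for p in b]);print(P.round(4));g=P.mean(0);print(g)
i=[np.linalg.norm(P[j]-P[(j+1)%4]) for j in range(4)];j=int(np.argmax(i));d=P[(j+1)%4]-P[j];d*=np.sign(d[1]);yaw=np.arctan2(-d[0],d[1]);print('yaw',yaw,i)
rot=R.from_euler('z',np.pi/2+yaw)*R.from_rotvec([np.pi,0,0])
print(delta([g[0],g[1],.132],rot))
E
```

```text
((347.5, 109.5), (15.0, 1.0), 90.0)
[[ 0.6516 -0.0328  0.138 ]
 [ 0.6527 -0.0328  0.138 ]
 [ 0.6527 -0.0478  0.138 ]
 [ 0.6517 -0.0478  0.138 ]]
[ 0.65217567 -0.04027908  0.138     ]
yaw 0.00625725268153157 [np.float64(0.0010416872720681776), np.float64(0.015008174435071719), np.float64(0.001054568206763416), np.float64(0.015007820213326343)]
(array([ 85.5,  31.4, 168.1]), array([ 4.48875146e-05,  1.68841028e-04, -2.60238079e-02]))
```

```bash
python3 - <<'E'
from h import *
im=cv2.imread('pics/w9.png');s=get_state();C=cam('wrist',s)
print(im[141,335:375].max(1))
m=(im.max(axis=2)<150).astype(np.uint8);k=np.zeros_like(m);k[85:195,340:372]=1;m&=k
cs=cv2.findContours(m,0,1)[0];c=max(cs,key=cv2.contourArea);r=cv2.minAreaRect(c);b=cv2.boxPoints(r);print(r)
P=np.array([onz(C,*p,.138) for p in b]);g=P.mean(0);print(g)
i=[np.linalg.norm(P[j]-P[(j+1)%4]) for j in range(4)];j=int(np.argmax(i));d=P[(j+1)%4]-P[j];d*=np.sign(d[1]);yaw=np.arctan2(-d[0],d[1]);print('yaw',yaw,np.round(i,4))
rot=R.from_euler('z',np.pi/2+yaw)*R.from_rotvec([np.pi,0,0])
print(delta([g[0],g[1],.132],rot))
E
```

```text
[240 239 238 239 239 239 240 241 240 240 241 241 241 133 109 116 118 116
 116 118 119 119 118 118 117 112 161 235 240 241 241 240 240 239 238 239
 240 240 239 241]
((354.218017578125, 140.52786254882812), (85.17552185058594, 13.279470443725586), 88.75463104248047)
[ 0.65963796 -0.07383688  0.138     ]
yaw 0.039435928334733 [0.0138 0.0899 0.0148 0.0899]
(array([ 52. ,  39.5, 168.1]), array([ 4.20854641e-05,  1.69582395e-04, -5.92024834e-02]))
```

>>> send_rows(xyz=[[10,8,0],[22,17,10],[35,27,25],[45,35,45],[51,39,70],[52,39,100],[52,39,125],[52,39,147],[52,39,160],[52,39,167]], dr=[[0,0,-0.01],[0,0,-0.02],[0,0,-0.04],[0,0,-0.059],[0,0,-0.059],[0,0,-0.059],[0,0,-0.059],[0,0,-0.059],[0,0,-0.059],[0,0,-0.059]], jaw=60)

```text
time: 22.52
position: [0.6582, -0.072, 0.13]
tool_rot: [-2.172, -2.265, 0.002]
ft_force: [0.0, -0.0, 0.4]
grip_width: 0.691
grip_force: 0.0
```

```bash
python3 - <<'E'
from h import *
get_image('wrist');s=get_state();im,C=snap('wrist','w10');print(s['position'].round(4),s['tool_rot'].round(4),s['ft_force'].round(1))
E
```

```text
[ 0.6581 -0.0724  0.1299] [-2.1723 -2.2645  0.0026] [-1.2 -0.1 -1.2]
```

>>> send_rows(xyz=[[0,0,0],[0,0,0],[0,0,0],[0,0,0],[0,0,0],[0,0,0],[0,0,0],[0,0,0],[0,0,0],[0,0,0]], dr=[[0,0,0],[0,0,0],[0,0,0],[0,0,0],[0,0,0],[0,0,0],[0,0,0],[0,0,0],[0,0,0],[0,0,0]], jaw=4, grip_force=40)

```text
time: 23.45
position: [0.6593, -0.0739, 0.1331]
tool_rot: [2.176, 2.265, 0.0]
ft_force: [0.7, 0.6, 0.3]
grip_width: 0.155
grip_force: 40.0
```

>>> send_rows(xyz=[[0,0,-10],[0,0,-30],[0,0,-60],[0,0,-90],[0,0,-110],[20,-8,-110],[45,-18,-110],[75,-30,-110],[105,-41,-110],[135,-53,-110]], dr=[[0,0,0],[0,0,0],[0,0,0],[0,0,0],[0,0,0],[0,0,0],[0,0,0],[0,0,0],[0,0,0],[0,0,0]])

```text
time: 24.28
position: [0.5997, 0.0602, 0.2433]
tool_rot: [-2.177, -2.265, 0.001]
ft_force: [0.6, 0.1, -2.4]
grip_width: 0.157
grip_force: 40.0
```

>>> send_rows(xyz=[[30,-12,0],[60,-24,0],[95,-37,0],[130,-51,0],[165,-65,0],[200,-79,0],[230,-91,0],[250,-99,0],[259,-102,0],[259,-102,0]], dr=[[0,0,0],[0,0,0],[0,0,0],[0,0,0],[0,0,0],[0,0,0],[0,0,0],[0,0,0],[0,0,0],[0,0,0]])

```text
time: 25.12
position: [0.4866, 0.3163, 0.2434]
tool_rot: [-2.17, -2.27, -0.001]
ft_force: [-0.3, -0.5, -1.3]
grip_width: 0.156
grip_force: 40.0
```

```bash
python3 - <<'E'
from h import *
get_image('wrist');get_image('wrist');s=get_state();im,C=snap('top','t2');print(s['position'].round(4),s['tool_rot'].round(4),s['ft_force'].round(1),s['grip_width'],delta([.489,.314,.037]))
cv2.imwrite('pics/t2c.png',cv2.resize(im[130:270,170:450,::-1],(800,400)))
E
```

```text
[0.4894 0.3121 0.2429] [ 2.1770e+00  2.2632e+00 -1.6000e-03] [-0.1 -0.5 -2.3] 0.15668813884972685 (array([  3.1,  -0.8, 205.7]), None)
```

View pics/t2c.png

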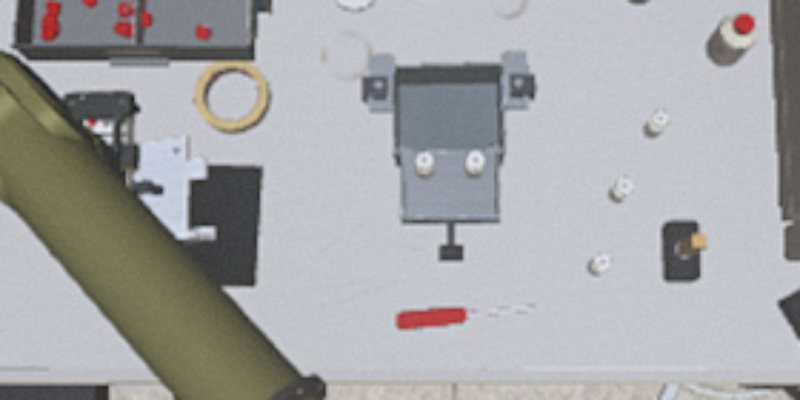

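The hopper is open, the mallet stands upright at crop (680,250), and the cover hangs over the mat. I'll lower it.

>>> send_rows(xyz=[[0,0,15],[1,0,45],[2,0,80],[2,0,115],[2,0,145],[2,0,170],[2,0,188],[2,0,198],[2,0,203],[2,0,206]], dr=[[0,0,0],[0,0,0],[0,0,0],[0,0,0],[0,0,0],[0,0,0],[0,0,0],[0,0,0],[0,0,0],[0,0,0]])

```text
time: 26.1
position: [0.4897, 0.3143, 0.0371]
tool_rot: [2.179, 2.262, -0.0]
ft_force: [0.6, -2.3, 2.4]
grip_width: 0.154
grip_force: 40.0
```

>>> send_rows(xyz=[[0,0,0],[0,0,0],[0,0,0],[0,0,0],[0,0,0],[0,0,0],[0,0,0],[0,0,-20],[0,0,-50],[0,0,-80]], dr=[[0,0,0],[0,0,0],[0,0,0],[0,0,0],[0,0,0],[0,0,0],[0,0,0],[0,0,0],[0,0,0],[0,0,0]], jaw=60)

```text
time: 26.93
position: [0.4875, 0.3153, 0.1171]
tool_rot: [-2.175, -2.265, 0.004]
ft_force: [-0.2, -0.1, 0.6]
grip_width: 0.684
grip_force: 0.0
```

```bash
python3 - <<'E'
from h import *
s=get_state();print(s['position'].round(4),s['tool_rot'].round(4),s['joint_positions'].round(2))
# vial tops from t2 image
im=cv2.imread('pics/t2.png');C=cam('top')
k=np.zeros((400,640),np.uint8)
for u,v in ((400,173),(388,197),(380,223)): 
    w=im[v-9:v+10,u-9:u+10].astype(int).min(2); print(u,v,w.max(),np.median(w)); 
    ys,xs=np.where(w>w.max()-12); print(u-9+xs.mean(),v-9+ys.mean(),onz(C,u-9+xs.mean(),v-9+ys.mean(),.076).round(4))
E
```

```text
[0.4875 0.3153 0.1171] [-2.1753 -2.2651  0.0036] [ 0.09  0.39 -0.85  1.75  0.32  1.15 -0.82]
400 173 225 195.0
400.85714285714283 171.0 [ 0.6205 -0.3618  0.076 ]
388 197 225 196.0
388.625 195.0 [ 0.5262 -0.312   0.076 ]
380 223 227 196.0
380.75 221.125 [ 0.4261 -0.2796  0.076 ]
```

>>> send_rows(xyz=[[0,0,-40],[-5,0,-80],[-20,0,-120],[-50,0,-150],[-85,0,-175],[-120,0,-185],[-160,0,-185],[-200,0,-185],[-240,0,-185],[-275,0,-185]], dr=[[0,0,0],[0,0,0],[0,0,0.05],[0,0,0.1],[0,0,0.18],[0,0,0.26],[0,0,0.34],[0,0,0.42],[0,0,0.51],[0,0,0.6]])

```text
time: 27.77
position: [0.499, 0.038, 0.3024]
tool_rot: [2.752, 1.512, 0.0]
ft_force: [0.5, -0.6, -0.1]
grip_width: 0.691
grip_force: 0.0
```

>>> send_rows(xyz=[[-30,17,0],[-60,33,0],[-90,50,0],[-120,67,0],[-150,84,0],[-180,100,0],[-210,117,0],[-240,134,0],[-265,148,0],[-280,156,0]], dr=[[0,0,0.1],[0,0,0.2],[0,0,0.3],[0,0,0.4],[0,0,0.5],[0,0,0.6],[0,0,0.7],[0,0,0.8],[0,0,0.9],[0,0,1.007]])

```text
time: 28.6
position: [0.4815, -0.2833, 0.3016]
tool_rot: [3.14, -0.009, -0.001]
ft_force: [0.3, 0.0, -0.1]
grip_width: 0.69
grip_force: 0.0
```

```bash
python3 - <<'E'
from h import *
for i in range(8): get_image('wrist')
s=get_state();im,C=snap('wrist','w11');print(s['position'].round(4),s['tool_rot'].round(4),s['qd'].round(2))
for p in ((.6205,-.3618),(.5262,-.312),(.4261,-.2796)): print(proj(C,[*p,.076]))
E
```

```text
[ 0.4834 -0.2775  0.3023] [3.1415e+00 1.1400e-02 5.0000e-04] [-0.  0.  0. -0.  0. -0. -0.]
(np.float64(386.49864873082925), np.float64(70.48339053809585))
(np.float64(343.698815006504), np.float64(148.09527817114073))
(np.float64(318.34112560539734), np.float64(220.80176061862622))
```

View pics/w11.png

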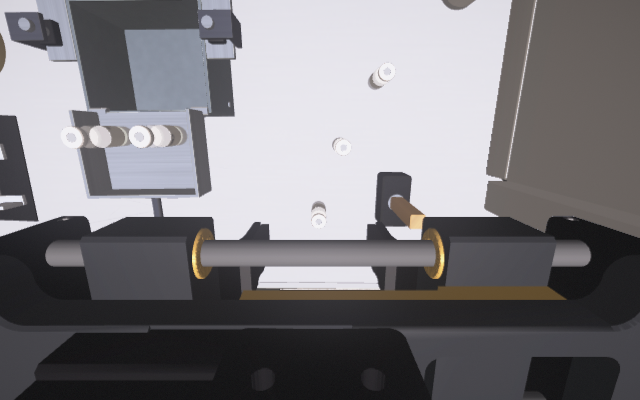

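The vial caps are at (387,71), (343,147) and (319,221), matching my estimates. The mallet is at (400,200). I'll pick vial 2.

>>> send_rows(xyz=[[14,11,15],[28,22,45],[38,30,85],[43,34,125],[43,34,160],[43,34,190],[43,34,215],[43,34,235],[43,34,249],[43,34,255]], dr=[[0,0,0],[0,0,0],[0,0,0],[0,0,0],[0,0,0],[0,0,0],[0,0,0],[0,0,0],[0,0,0],[0,0,0]])

```text
time: 29.88
position: [0.5249, -0.3118, 0.0449]
tool_rot: [-3.14, -0.008, 0.004]
ft_force: [0.3, 0.2, 0.3]
grip_width: 0.695
grip_force: 0.0
```

>>> send_rows(xyz=[[0,0,0],[0,0,0],[0,0,0],[0,0,0],[0,0,0],[0,0,0],[0,0,0],[0,0,0],[0,0,-20],[0,0,-55]], dr=[[0,0,0],[0,0,0],[0,0,0],[0,0,0],[0,0,0],[0,0,0],[0,0,0],[0,0,0],[0,0,0],[0,0,0]], jaw=12, grip_force=20)

```text
time: 30.72
position: [0.5227, -0.3115, 0.0982]
tool_rot: [-3.137, -0.006, 0.012]
ft_force: [1.3, -0.6, -0.4]
grip_width: 0.252
grip_force: 20.0
```

>>> send_rows(xyz=[[0,0,-35],[5,-10,-70],[20,-35,-95],[40,-65,-98],[60,-95,-98],[80,-125,-98],[100,-155,-98],[115,-182,-98],[126,-202,-98],[126,-205,-98]], dr=[[0,0,0],[0,0,0],[0,0,0],[0,0,0],[0,0,0],[0,0,0],[0,0,0],[0,0,0],[0,0,0],[0,0,0]])

```text
time: 31.55
position: [0.653, -0.1002, 0.1998]
tool_rot: [-3.137, -0.019, -0.002]
ft_force: [-0.0, 1.4, -0.4]
grip_width: 0.255
grip_force: 20.0
```

>>> send_rows(xyz=[[0,0,0],[0,0,5],[0,0,20],[0,0,40],[0,0,58],[0,0,68],[0,0,74],[0,0,75],[0,0,75],[0,0,75]], dr=[[0,0,0],[0,0,0],[0,0,0],[0,0,0],[0,0,0],[0,0,0],[0,0,0],[0,0,0],[0,0,0],[0,0,0]])

```text
time: 32.38
position: [0.6518, -0.108, 0.1262]
tool_rot: [3.141, 0.005, 0.003]
ft_force: [0.5, 0.4, -0.3]
grip_width: 0.251
grip_force: 20.0
```

>>> send_rows(xyz=[[0,0,0],[0,0,0],[0,0,0],[0,0,-5],[0,0,-25],[0,0,-50],[0,0,-75],[0,0,-90],[0,0,-95],[0,0,-95]], dr=[[0,0,0],[0,0,0],[0,0,0],[0,0,0],[0,0,0],[0,0,0],[0,0,0],[0,0,0],[0,0,0],[0,0,0]], jaw=40)

```text
time: 33.22
position: [0.6521, -0.1075, 0.2221]
tool_rot: [3.141, 0.006, 0.005]
ft_force: [-0.1, -0.6, 0.3]
grip_width: 0.458
grip_force: 0.0
```

```bash
python3 - <<'E'
from h import *
for i in range(4): get_image('wrist')
s=get_state();print(s['position'].round(4),s['tool_rot'].round(4),s['grip_width'])
im,C=snap('top','t3');cv2.imwrite('pics/t3c.png',cv2.resize(im[130:270,170:450,::-1],(800,400)))
print(delta([.6205,-.3618,.047],R.from_rotvec([np.pi,0,0])))
E
```

```text
[ 0.6503 -0.1076  0.2182] [-3.1412 -0.006   0.0045] 0.45906612316848316
(array([-30.3, 254.2, 171.2]), array([-0.00039221,  0.00282918,  0.00382603]))
```

View pics/t3c.png

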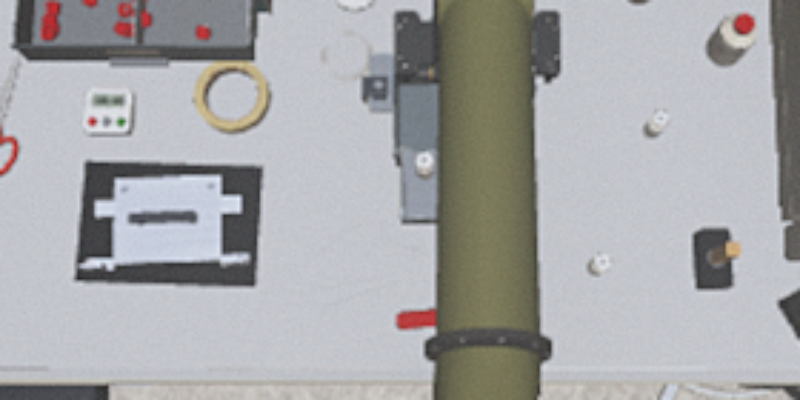

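The cover lies flat on the mat. The mallet has been bumped about 3 cm to the right but still stands, at crop (713,258). The remaining vials are at (657,123) and (600,263). I'll take vial 1 next.

>>> send_rows(xyz=[[0,30,0],[-5,65,0],[-10,100,0],[-15,135,0],[-20,170,0],[-25,205,0],[-30,235,5],[-30,252,25],[-30,254,55],[-30,254,85]], dr=[[0,0,0],[0,0,0],[0,0,0],[0,0,0],[0,0,0],[0,0,0],[0,0,0],[0,0,0],[0,0,0],[0,0,0]], jaw=60)

```text
time: 34.3
position: [0.6211, -0.3648, 0.1335]
tool_rot: [3.14, -0.0, 0.0]
ft_force: [0.9, 0.6, -0.7]
grip_width: 0.687
grip_force: 0.0
```

>>> send_rows(xyz=[[0,0,20],[0,0,45],[0,0,65],[0,0,80],[0,0,86],[0,0,86],[0,0,86],[0,0,86],[0,0,86],[0,0,86]], dr=[[0,0,0],[0,0,0],[0,0,0],[0,0,0],[0,0,0],[0,0,0],[0,0,0],[0,0,0],[0,0,0],[0,0,0]])

```text
time: 35.13
position: [0.6229, -0.362, 0.0506]
tool_rot: [3.14, 0.006, 0.003]
ft_force: [0.3, -0.3, 0.5]
grip_width: 0.693
grip_force: 0.0
```

>>> send_rows(xyz=[[0,0,0],[0,0,0],[0,0,0],[0,0,0],[0,0,0],[0,0,0],[0,0,0],[0,0,0],[0,0,-20],[0,0,-55]], dr=[[0,0,0],[0,0,0],[0,0,0],[0,0,0],[0,0,0],[0,0,0],[0,0,0],[0,0,0],[0,0,0],[0,0,0]], jaw=12)

```text
time: 35.97
position: [0.6188, -0.3602, 0.0991]
tool_rot: [-3.137, -0.006, 0.014]
ft_force: [-1.1, -0.2, -0.8]
grip_width: 0.255
grip_force: 20.0
```

>>> send_rows(xyz=[[0,0,-35],[0,-10,-70],[2,-45,-95],[6,-85,-95],[10,-125,-95],[15,-165,-95],[20,-205,-95],[25,-245,-95],[30,-285,-95],[30,-312,-95]], dr=[[0,0,0],[0,0,0],[0,0,0],[0,0,0],[0,0,0],[0,0,0],[0,0,0],[0,0,0],[0,0,0],[0,0,0]])

```text
time: 36.8
position: [0.6512, -0.0437, 0.1993]
tool_rot: [-3.139, -0.013, -0.001]
ft_force: [0.0, 0.9, 0.7]
grip_width: 0.249
grip_force: 20.0
```

>>> send_rows(xyz=[[0,-3,0],[0,-3,5],[0,-3,20],[0,-3,40],[0,-3,58],[0,-3,68],[0,-3,74],[0,-3,75],[0,-3,75],[0,-3,75]], dr=[[0,0,0],[0,0,0],[0,0,0],[0,0,0],[0,0,0],[0,0,0],[0,0,0],[0,0,0],[0,0,0],[0,0,0]])

```text
time: 37.63
position: [0.6516, -0.0469, 0.1251]
tool_rot: [3.141, 0.005, 0.003]
ft_force: [-0.4, 0.4, -0.0]
grip_width: 0.252
grip_force: 20.0
```

>>> send_rows(xyz=[[0,0,0],[0,0,0],[0,0,0],[0,0,-5],[0,0,-25],[0,0,-50],[0,0,-75],[0,0,-90],[0,0,-95],[0,0,-95]], dr=[[0,0,0],[0,0,0],[0,0,0],[0,0,0],[0,0,0],[0,0,0],[0,0,0],[0,0,0],[0,0,0],[0,0,0]], jaw=40)

```text
time: 38.47
position: [0.6518, -0.0464, 0.2211]
tool_rot: [3.141, 0.006, 0.005]
ft_force: [0.5, -0.8, -0.3]
grip_width: 0.462
grip_force: 0.0
```

```bash
python3 - <<'E'
from h import *
im,C=snap('top','t4');s=get_state();print(s['position'].round(4),s['tool_rot'].round(4))
for n in ('t3','t4'):
    q=cv2.imread('pics/%s.png'%n);u,v=380,223;w=q[v-12:v+13,u-12:u+13].astype(int).min(2);ys,xs=np.where(w>213);print(u-12+xs.mean(),v-12+ys.mean(),onz(cam('top'),u-12+xs.mean(),v-12+ys.mean(),.076).round(4),len(xs))
print(delta([.4261,-.2796,.047],R.from_rotvec([np.pi,0,0])))
E
```

```text
[ 0.651  -0.0465  0.2193] [3.1413e+00 6.1000e-03 1.2000e-03]
380.8888888888889 221.33333333333334 [ 0.4253 -0.2801  0.076 ] 9
380.8 221.6 [ 0.4243 -0.2798  0.076 ] 10
(array([-226. ,  232.2,  172.2]), array([ 0.00029698, -0.00074585,  0.00390081]))
```

>>> send_rows(xyz=[[-20,22,0],[-45,47,0],[-72,74,0],[-100,101,0],[-127,128,0],[-154,156,0],[-181,184,0],[-205,210,0],[-222,228,10],[-226,232,35]], dr=[[0,0,0],[0,0,0],[0,0,0],[0,0,0],[0,0,0],[0,0,0],[0,0,0],[0,0,0],[0,0,0],[0,0,0]], jaw=60)

```text
time: 39.35
position: [0.4228, -0.285, 0.1851]
tool_rot: [3.137, -0.007, 0.002]
ft_force: [0.9, -0.0, -0.3]
grip_width: 0.687
grip_force: 0.0
```

>>> send_rows(xyz=[[0,0,25],[0,0,55],[0,0,85],[0,0,110],[0,0,128],[0,0,136],[0,0,137],[0,0,137],[0,0,137],[0,0,137]], dr=[[0,0,0],[0,0,0],[0,0,0],[0,0,0],[0,0,0],[0,0,0],[0,0,0],[0,0,0],[0,0,0],[0,0,0]])

```text
time: 40.18
position: [0.4267, -0.28, 0.0483]
tool_rot: [3.14, 0.006, 0.003]
ft_force: [0.2, 0.3, -0.2]
grip_width: 0.687
grip_force: 0.0
```

>>> send_rows(xyz=[[0,0,0],[0,0,0],[0,0,0],[0,0,0],[0,0,0],[0,0,0],[0,0,0],[0,0,0],[0,0,-20],[0,0,-55]], dr=[[0,0,0],[0,0,0],[0,0,0],[0,0,0],[0,0,0],[0,0,0],[0,0,0],[0,0,0],[0,0,0],[0,0,0]], jaw=12)

```text
time: 41.02
position: [0.4228, -0.2776, 0.0989]
tool_rot: [-3.136, -0.006, 0.011]
ft_force: [0.3, -0.5, -0.2]
grip_width: 0.256
grip_force: 20.0
```

>>> send_rows(xyz=[[0,0,-40],[5,-5,-80],[25,-22,-120],[55,-49,-140],[85,-76,-140],[115,-103,-140],[145,-130,-140],[175,-157,-140],[203,-182,-140],[222,-198,-140]], dr=[[0,0,0],[0,0,0],[0,0,0],[0,0,0],[0,0,0],[0,0,0],[0,0,0],[0,0,0],[0,0,0],[0,0,0]])

```text
time: 41.85
position: [0.6492, -0.0758, 0.2415]
tool_rot: [-3.139, -0.012, -0.001]
ft_force: [-1.0, 0.5, 0.0]
grip_width: 0.251
grip_force: 20.0
```

>>> send_rows(xyz=[[5,-4,0],[5,-4,10],[5,-4,30],[5,-4,60],[5,-4,85],[5,-4,103],[5,-4,112],[5,-4,115],[5,-4,115],[5,-4,115]], dr=[[0,0,0],[0,0,0],[0,0,0],[0,0,0],[0,0,0],[0,0,0],[0,0,0],[0,0,0],[0,0,0],[0,0,0]])

```text
time: 42.68
position: [0.6525, -0.0773, 0.1283]
tool_rot: [3.141, 0.005, 0.003]
ft_force: [0.2, -0.6, -0.3]
grip_width: 0.254
grip_force: 20.0
```

>>> send_rows(xyz=[[0,0,0],[0,0,0],[0,0,0],[0,0,-5],[0,0,-25],[0,0,-60],[0,0,-95],[0,0,-125],[0,0,-135],[0,0,-135]], dr=[[0,0,0],[0,0,0],[0,0,0],[0,0,0],[0,0,0],[0,0,0],[0,0,0],[0,0,0],[0,0,0],[0,0,0]], jaw=40)

```text
time: 43.52
position: [0.6539, -0.0763, 0.2667]
tool_rot: [3.141, 0.006, 0.012]
ft_force: [-1.1, 0.0, 0.5]
grip_width: 0.459
grip_force: 0.0
```

```bash
cat > tri.py <<'E'
from h import *
def cen(im,u0,u1,v0,v1,th):
    m=(im.max(axis=2)<th).astype(np.uint8);k=np.zeros_like(m);k[v0:v1,u0:u1]=1;m&=k
    n,l,st,ce=cv2.connectedComponentsWithStats(m);i=1+np.argmax(st[1:,4]);return st[i],ce[i]
E
python3 - <<'E'
from tri import *
s0=dict(position=np.array([.6191,-.1251,.3002]),tool_rot=np.array([2.2435,2.1989,-.0001]))
C1=cam('wrist',s0);C2=cam('top')
a=cen(cv2.imread('pics/w9.png'),145,170,130,172,100);b=cen(cv2.imread('pics/t2.png'),320,336,212,226,110);print(a,b)
def tri(p,q):
    o1,d1=ray(C1,*p);o2,d2=ray(C2,*q);A=np.c_[d1,-d2];t=np.linalg.lstsq(A,o2-o1,rcond=None)[0];x=o1+t[0]*d1;y=o2+t[1]*d2;return x,y
print(tri((157,151),b[1]))
for z in (.095,.1,.105,.11,.115):print(z,onz(C1,157,151,z).round(4),onz(C2,*b[1],z).round(4))
C=cam('wrist');print(delta([.432,-.08,.25],R.from_rotvec([np.pi,0,0])))
E
```

```text
(array([147, 138,  22,  26, 452], dtype=int32), array([157.04424779, 150.09734513])) (array([324, 212,   8,   9,  48], dtype=int32), array([327.5 , 217.25]))
(array([ 0.43518733, -0.07952104,  0.11823551]), array([ 0.43513483, -0.07886707,  0.11822655]))
0.095 [ 0.422  -0.0809  0.095 ] [ 0.438 -0.079  0.095]
0.1 [ 0.4248 -0.0806  0.1   ] [ 0.4374 -0.0789  0.1   ]
0.105 [ 0.4277 -0.0803  0.105 ] [ 0.4368 -0.0789  0.105 ]
0.11 [ 0.4305 -0.08    0.11  ] [ 0.4362 -0.0789  0.11  ]
0.115 [ 0.4333 -0.0797  0.115 ] [ 0.4355 -0.0789  0.115 ]
(array([-222. ,    2.8,   15. ]), array([ 0.00106445, -0.00740633,  0.00393826]))
```

>>> send_rows(xyz=[[-20,0,0],[-50,1,0],[-80,2,0],[-110,3,0],[-140,3,5],[-170,3,10],[-195,3,15],[-213,3,15],[-222,2,25],[-222,2,50]], dr=[[0,0,0],[0,0,0],[0,0,0],[0,0,0],[0,0,0],[0,0,0],[0,0,0],[0,0,0],[0,0,0],[0,0,0]], jaw=60)

```text
time: 44.35
position: [0.4293, -0.0801, 0.2129]
tool_rot: [3.139, 0.003, 0.005]
ft_force: [0.3, -0.8, -0.2]
grip_width: 0.688
grip_force: 0.0
```

```bash
python3 - <<'E'
from h import *
for i in range(4): get_image('wrist')
s=get_state();im,C=snap('wrist','w12');print(s['position'].round(4),s['tool_rot'].round(4))
print(delta([.432,-.079,.111],R.from_rotvec([np.pi,0,0])),proj(C,[.432,-.079,.113]))
snap('side','s12');snap('top','t12')
E
```

```text
[ 0.4293 -0.0793  0.2111] [-3.1407 -0.0061  0.0039]
(array([  2. ,  -0.3, 101. ]), array([-0.00049042,  0.0007007 ,  0.00400848])) (np.float64(316.69623011693517), np.float64(201.59089662883326))
```

View pics/w12.png

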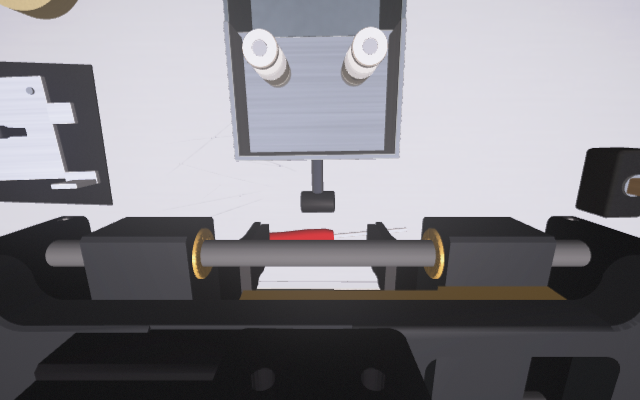

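The T-bar is at (318,201), as predicted, with two vials in the tray. I'll descend and pinch it.

>>> send_rows(xyz=[[2,0,10],[2,0,30],[2,0,55],[2,0,75],[2,0,90],[2,0,98],[2,0,101],[2,0,101],[2,0,101],[2,0,101]], dr=[[0,0,0],[0,0,0],[0,0,0],[0,0,0],[0,0,0],[0,0,0],[0,0,0],[0,0,0],[0,0,0],[0,0,0]])

```text
time: 45.53
position: [0.433, -0.0796, 0.1121]
tool_rot: [3.141, 0.006, 0.003]
ft_force: [-0.3, 0.1, 0.3]
grip_width: 0.691
grip_force: 0.0
```

>>> send_rows(xyz=[[0,0,0],[0,0,0],[0,0,0],[0,0,0],[0,0,0],[0,0,0],[0,0,0],[0,0,0],[0,0,0],[0,0,0]], dr=[[0,0,0],[0,0,0],[0,0,0],[0,0,0],[0,0,0],[0,0,0],[0,0,0],[0,0,0],[0,0,0],[0,0,0]], jaw=15, grip_force=25)

```text
time: 46.37
position: [0.4321, -0.079, 0.1111]
tool_rot: [-3.141, -0.007, 0.0]
ft_force: [-0.8, 1.8, 1.1]
grip_width: 0.342
grip_force: 25.0
```

```bash
python3 - <<'E'
from h import *
s=get_state();print(s['position'].round(4),s['grip_width'],s['grip_force'])
for th in np.arange(0,1.26,.1):
    a=th+.109;print(round(th,2),round(1000*.1378*(np.cos(.109)-np.cos(a))),round(-1000*.1378*(np.sin(a)-np.sin(.109))))
E
```

```text
[ 0.4321 -0.079   0.1111] 0.34239799412143584 24.973566820845008
0.0 0 0
0.1 2 -14
0.2 6 -27
0.3 11 -40
0.4 17 -52
0.5 24 -64
0.6 32 -75
0.7 42 -85
0.8 52 -94
0.9 64 -102
1.0 76 -108
1.1 88 -114
1.2 101 -118
```

>>> send_rows(xyz=[[1,0,-7],[2,0,-14],[4,0,-20],[6,0,-27],[8,0,-33],[11,0,-40],[14,0,-46],[17,0,-52],[20,0,-58],[24,0,-64]], dr=[[0,0,0],[0,0,0],[0,0,0],[0,0,0],[0,0,0],[0,0,0],[0,0,0],[0,0,0],[0,0,0],[0,0,0]])

```text
time: 47.2
position: [0.4558, -0.0786, 0.1755]
tool_rot: [-3.141, -0.006, 0.002]
ft_force: [-2.2, 4.8, -1.9]
grip_width: 0.343
grip_force: 25.0
```

>>> send_rows(xyz=[[8,0,-11],[18,0,-21],[28,-1,-30],[40,-1,-38],[52,-1,-44],[64,-1,-50],[70,-2,-52],[77,-2,-54],[77,-2,-54],[77,-2,-54]], dr=[[0,0,0],[0,0,0],[0,0,0],[0,0,0],[0,0,0],[0,0,0],[0,0,0],[0,0,0],[0,0,0],[0,0,0]])

```text
time: 48.03
position: [0.5338, -0.0771, 0.2302]
tool_rot: [3.141, 0.006, 0.003]
ft_force: [-2.3, 2.2, 6.2]
grip_width: 0.344
grip_force: 25.0
```

```bash
python3 - <<'E'
from h import *
s=get_state();print(s['position'].round(4),s['tool_rot'].round(3),s['grip_width'],s['ft_force'].round(1))
im,C=snap('wrist','w13')
E
```

```text
[ 0.5338 -0.0771  0.2302] [3.141e+00 6.000e-03 3.000e-03] 0.34364466431153196 [-2.3  2.2  6.2]
```

View pics/w13.png

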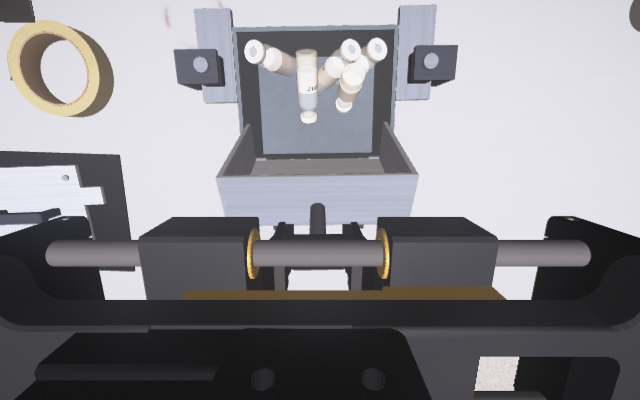

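The tray is tipped, and five vials are in the hopper: (255,52), (307,85), (340,60), (375,50) and (345,90). I'll lower the tray.

>>> send_rows(xyz=[[0,0,0],[-7,0,2],[-13,1,4],[-25,1,10],[-37,1,16],[-49,1,24],[-59,2,33],[-69,2,43],[-74,2,49],[-77,2,54]], dr=[[0,0,0],[0,0,0],[0,0,0],[0,0,0],[0,0,0],[0,0,0],[0,0,0],[0,0,0],[0,0,0],[0,0,0]])

```text
time: 48.92
position: [0.4553, -0.0787, 0.174]
tool_rot: [-3.141, -0.006, -0.001]
ft_force: [-0.7, 5.3, 1.2]
grip_width: 0.343
grip_force: 25.0
```

>>> send_rows(xyz=[[-4,0,6],[-8,0,14],[-12,0,22],[-15,0,30],[-18,0,37],[-20,0,45],[-22,0,52],[-23,0,58],[-24,0,62],[-24,0,64]], dr=[[0,0,0],[0,0,0],[0,0,0],[0,0,0],[0,0,0],[0,0,0],[0,0,0],[0,0,0],[0,0,0],[0,0,0]])

```text
time: 49.75
position: [0.4326, -0.0791, 0.1116]
tool_rot: [-3.141, -0.006, -0.002]
ft_force: [-5.0, 5.7, 19.5]
grip_width: 0.343
grip_force: 25.0
```

>>> send_rows(xyz=[[0,0,0],[0,0,0],[0,0,0],[0,0,0],[0,0,0],[0,0,0],[0,0,-20],[0,0,-60],[0,0,-100],[0,0,-130]], dr=[[0,0,0],[0,0,0],[0,0,0],[0,0,0],[0,0,0],[0,0,0],[0,0,0],[0,0,0],[0,0,0],[0,0,0]], jaw=65)

```text
time: 50.58
position: [0.4325, -0.0795, 0.2439]
tool_rot: [3.141, 0.006, 0.003]
ft_force: [1.1, -0.1, -0.0]
grip_width: 0.743
grip_force: 0.0
```

>>> send_rows(xyz=[[5,0,0],[15,0,-10],[30,0,-20],[45,0,-30],[60,0,-30],[75,0,-30],[85,0,-30],[90,0,-30],[90,0,-30],[90,0,-30]], dr=[[0,0,0],[0,0,0],[0,0,0],[0,0,0],[0,0,0],[0,0,0],[0,0,0],[0,0,0],[0,0,0],[0,0,0]])

```text
time: 51.42
position: [0.5215, -0.079, 0.2705]
tool_rot: [-3.141, -0.006, 0.002]
ft_force: [0.0, 0.0, 0.1]
grip_width: 0.746
grip_force: 0.0
```

```bash
python3 - <<'E'
from h import *
for i in range(4): get_image('wrist')
s=get_state();print(s['position'].round(4),s['ft_force'].round(1))
im,C=snap('wrist','w14'); t,_=snap('top','t14')
cv2.imwrite('pics/f.png',np.vstack([im[:240,:,::-1],cv2.resize(t[130:260,160:480,::-1],(640,260))]))
E
```

```text
[ 0.5215 -0.0792  0.2712] [-1.  -0.6 -0.2]
```

View pics/f.png

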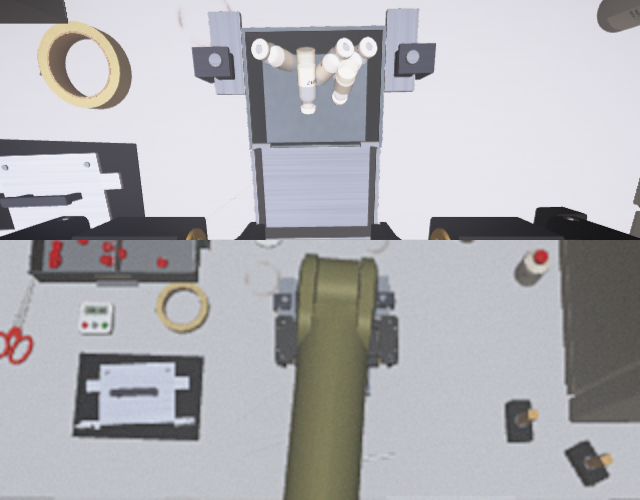

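The tray is down and empty, and all five vials are in the hopper. The cover is flat on the mat, the mallet is upright at (518,420), and nothing is touching the robot. I'm handing in.

```bash
python3 -c "
from bench import *
print(close_job())"
```

```text
the job is handed in; nothing more can be done
None
```

I handed the job in at about 52 s of the 210 s allowed, and the hand-in call returned no verdict: in the last pictures the cover is flat on the mat, the mallet is upright on the bench, all five vials are in the hopper, and the tray is back down and empty.

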